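# Set the honing machine to speed five and start it

### The job

Set the honing machine to speed 5: with a fingertip, push the pointer of the speed selector round clockwise, counting the clicks, until it rests in the fifth position after off (off itself is not counted). Then press the small start button on the switch box all the way down and let it come back up. Leave the mushroom-headed stop button and the tools, tin and carving lying about alone, and finish touching nothing.

Things in the scene. Friction and masses are not known exactly. Their poses are not given: they have to be found in the camera images.
- speed_box: Fixed grey steel control box, 220 x 220 mm, 60 mm high, flat top; origin at the centre of its underside on the table, x and y along its sides, front towards its own -x. Stands left or right, turned up to 0.3 rad. The selector turns about the vertical line through its centre. Speed 4 points straight away from the front (own +x), speed 5 is 30 degrees clockwise of that (from above).
- off_mark (a point): The off mark of the white scale on the box's top: a 10 mm dot, 70 mm from the axis, 120 degrees counterclockwise (from above) of the box's own +x. From it clockwise, every 30 degrees, come eight radial white bars for speeds 1 to 8, 4 mm wide, beginning 64 mm from the axis, each 2.5 mm longer than the last (8.5 to 26 mm).
- selector (a joint): Angle of the speed selector, rad: 0 at off (end stop), growing clockwise seen from above, pi/6 (30 degrees) per click, speed 8 at 4.19 (end stop). A spring detent draws it into the nearest click and holds it; pushing it over the hump midway between clicks takes 0.15 to 0.2 N m, then it snaps on. It starts at off, 1 or 2.
- selector_tip (a point): Top of the pointer's outer end, 56 mm from the axis, 96 mm above the table; own x outward along the pointer, z up. The pointer is a black upright-sided bar 16 mm wide, from 12 mm behind the axis to 56 mm ahead of it, its flanks 6 to 36 mm above the box's top, a white line along it.
- selector_hub (a point): Point on the selector's axis at the top of its hub, 97 mm above the table. The hub is 28 mm across, with a skirt 48 mm across and 6 mm high at its foot; beyond the skirt the box's top is flat and clear.
- switch_box: Fixed grey switch box with an aluminium face, 100 mm (x) x 170 mm (y), 50 mm high, origin at the centre of its underside on the table; it stands on the other side of the robot's middle line from the speed box. On top, 45 mm to its own -y side, the start button; 45 mm to its own +y side, the stop button.
- start_top (a point): Centre of the top of the start button: the small plain flat round black button, 30 mm across; z up.
- start (a joint): How far the start button is pressed, m: 0 up, 0.006 fully down; springs back; fully down takes about 5 N.
- stop_top (a point): Top of the stop button, a black mushroom head 46 mm across that stands about 40 mm above the switch box's face; not to be pressed.
- stop (a joint): How far the stop button is pressed, m: 0 up, 0.006 down; not to be pressed.
- wax_tin: Loose round tin, 37 mm across, 24 mm high, on the speed box's top near its own (+x, -y) corner, origin under its centre; leave alone.
- palm_gouge: Loose palm gouge, 150 mm long with a wooden handle 22 mm thick, lying on the table about 150 mm in front (own -x) of the speed box; origin under the front end of the handle; leave alone.
- palm_knife: Loose palm knife, 150 mm long with a wooden handle 22 mm thick, lying on the table about 150 mm in front (own -x) of the switch box; origin under the front end of the handle; leave alone.
- mallet: Loose turned wooden mallet standing on its head on the right, 80 mm across, 225 mm high, origin under its centre; leave alone.
- oilstone: Loose oilstone on a wooden block, 50 x 150 mm, 32 mm high, at the back left, origin under its centre; leave alone.
- bench_brush: Loose wooden bench brush, 50 x 220 mm, 47 mm high, at the back right, origin under its centre; leave alone.
- carved_foot: Loose carved wooden foot, about 200 x 80 mm, 110 mm high at the ankle, on the left, origin under its middle; leave alone.
Things that resemble listed ones, but are neither listed nor needed, are in the scene too. What is shaped like the switch_box but yellow is not meant.

How it is judged:
By the outcome, as a careful person would: the job done as asked, in the order asked, and still so for the second after the job is handed in, with the robot touching nothing.
It also fails if it takes over 64 s, if anything falls off the work surface, if the arm or the gripper's body presses on something with over 40 N, if the wrist force passes 120 N, or if a joint passes its speed limit or range.

### The arm

A 6-joint arm with a two-finger parallel gripper is mounted at the origin on the work surface. World frame = base frame: x ahead of the robot, y to its left, z up, the work surface at z = 0. Lengths are in m, angles in rad, forces in N, time in s.
With the tool pointing down it reaches from about 0.225 to 0.875 m from the base axis. Payload 3.4 kg.
Tool frame: the origin (TCP) lies midway between the tips of the shut fingers; the grasp point (between the pads) lies 19 mm behind it; z points along the fingers, y is the line along which they close (so a half turn about z gives the same grasp; the last joint's range is limited). The gripper opens to 85 mm and grips with 20 to 120 N. Pads are 22 mm wide; open, the fingers measure 114 mm over their backs; the gripper's body (76 mm by 85 mm) begins 54 mm behind the grasp point. The pads swing forward as they close: fully open they stand 13 mm farther back than shut.
Start: joints at [1.089, 0.276, 1.505, -0, 1.361, -0.121], TCP at [0.203, 0.538, 0.231] pointing down, gripper open.
Joint ranges: [-2.89, 2.89], [-0.75, 2.08], [0.22, 2.7], [-1.18, 4.32], [0.11, 2.71], [-2.7, 2.7]. Speed limits (rad/s): [2.57, 2.57, 3.14, 3.14, 3.14, 3.14].

### API

Orientations are given as a unit quaternion [w, x, y, z].
In Python, from rig import * gives the robot as it stands.
- The arm moves only by the tool apply_moves, never from a script. Its argument "steps" is one flat list of numbers, 4 for each row, row after row: the shift along the world's x, y, z in cm, then the turn about the world's z in degrees. A call has 1 to 8 rows; each row is the pose to reach, as a shift and turn from the pose commanded when the call began; what a row does not reach only later rows make up. A row lasts 1/12 s, in which the tool goes at most 41.7 mm and 7.16 degrees, less where a joint would pass 70% of its speed; a pose out of reach is approached as far as the arm can. A call with a gripper value outside its range is refused whole. "jaw" is the closure in counts, from 0 (fully open) to 255 (shut), set as the call begins (left out, the last holds). The fingers move at their own pace and stop on an object; "newtons" is the grip in N (left out, the last holds). Time passes only in rows, so rows that repeat a pose let the fingers close. It gives the time, the measured TCP pose, the force, the opening and the grip force at its end, in the units of the state.
- get_state(): the state, without advancing time (a new reading comes with each control period).
- get_image(name): name is "scene" or "top" or "wrist"; returns the picture (400x640x3 uint8, red, green, blue); there is no depth.
- calibration(name): a dict with "fx", "fy", "cx", "cy" (pixels), "xyz" and "rotation" of the camera in the world. Camera axes: x right, y up, looking along -z (the intrinsics and any distortion apply to the point x, -y, -z); pixel columns grow to the right and rows downward; lengths in m; the calibration is good to about 2 mm. A picture is of the moment at which its call begins: read the wrist's pose just before it. calibration takes no time and is no camera call; for the wrist camera it gives the pose at the moment of the call.
- sign_off(): hands the job in; it is judged then, once.
The state is a dict: "clock": time; "qpos": joint angles; "qd": joint speeds; "effort": joint torques, N m; "position": TCP position; "ee_rot": TCP orientation; "contact_force": force on the tool from outside, world axes, zero at the start; "moment": the same for the moment, N m; "width": finger opening in m; "gripper_force": force on a finger pad.
Only numpy, scipy, OpenCV 4.12 (cv2) and the standard library are available. Lean on these libraries where they do the work, as an engineer would, in place of code of your own. Each camera call takes 0.05 s, during which the arm holds its last target. There are 200 camera calls.

## Working session

There is one attempt and no reset: what is moved stays moved. The work goes in short steps, Python scripts to look and compute and a tool call to move; the robot and the scene stay as the last step left them, time stands still between calls to the robot, and variables do not carry over. Pictures are saved under pics/ and viewed, at most 12 in all, crops included, and the job is handed in when it is done.

Besides the shell and the picture viewer there is one more tool, called after "Call:" by a JSON object that holds its "method" and its "body", one argument or row to a line. apply_moves: Moves the arm, as the interface text tells. Its arguments: {"type":"object","properties":{"steps":{"type":"array","items":{"type":"number"}},"jaw":{"type":"number"},"newtons":{"type":"number"}},"required":["steps"]}

```bash
mkdir -p pics
python3 - <<'E'
from rig import *
import cv2
for n in ["top","scene"]:
    im=get_image(n); cv2.imwrite(f"pics/{n}0.png",im[:,:,::-1]); print(n,calibration(n))
s=get_state();print(s)
E
```

```text
top {'fx': 377.1768134258318, 'fy': 377.1768134258318, 'cx': 314.95427330172566, 'cy': 199.40236367287488, 'xyz': array([0.38270292, 0.02650413, 1.26157927]), 'rotation': array([-0.69693463, -0.03703533,  0.03073924,  0.71551772])}
scene {'fx': 394.06000607595087, 'fy': 394.06000607595087, 'cx': 318.623407017143, 'cy': 198.91786457496792, 'xyz': array([ 0.99217178, -0.69386979,  0.89310614]), 'rotation': array([0.87221721, 0.38806034, 0.11209841, 0.27582649])}
{'clock': 0.1, 'qpos': array([ 1.08901532e+00,  2.76525319e-01,  1.50601310e+00,  1.80948918e-05,
        1.36069382e+00, -1.21005263e-01]), 'qd': array([ 0.00132361, -0.00109342, -0.00359827, -0.00096988, -0.00248532,
       -0.00175702]), 'effort': array([ 2.05472468e-03, -4.17695224e+01, -2.46405923e+01,  4.73776299e-05,
        5.86491326e-03,  1.49912603e-05]), 'position': array([0.20275695, 0.5375621 , 0.23052726]), 'ee_rot': array([-2.51803780e-04,  1.79412971e-01,  9.83773507e-01, -7.80211718e-04]), 'contact_force': array([ 0.20154877, -0.37969974,  0.23449288]), 'moment': array([-0.04023536,  0.00961307, -0.00748211]), 'gripper_force': 0.0, 'width': 0.08528868857431206}
```

View pics/top0.png

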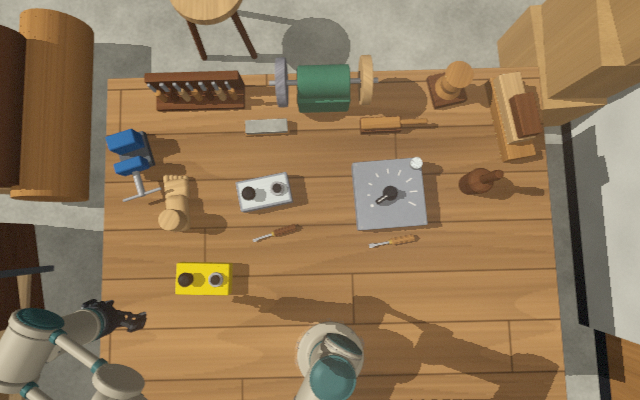

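View pics/scene0.png

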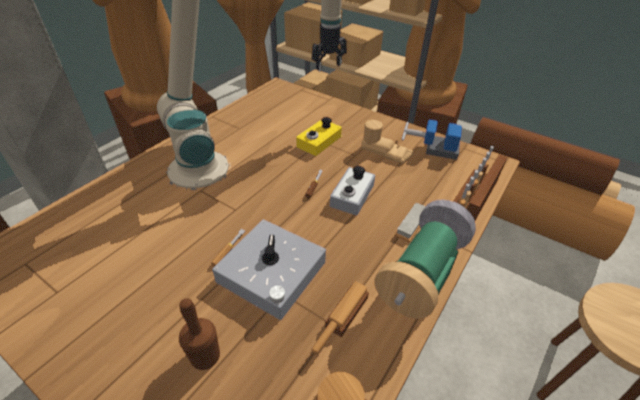

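The top view shows the speed box at px (390,193), with its pointer towards lower left and the tin at (416,162). The switch box is at (264,191), with a dark mushroom head at (249,193) and the start button near (278,187). The yellow box is a decoy. Next I'll zoom in and measure.

```bash
cat > h.py <<'E'
import numpy as np, cv2
from scipy.spatial.transform import Rotation as R
def RM(c):
    q=c['rotation']; return R.from_quat([q[1],q[2],q[3],q[0]]).as_matrix()
def ray(c,uv,z):
    d=RM(c)@np.array([(uv[0]-c['cx'])/c['fx'],-(uv[1]-c['cy'])/c['fy'],-1.])
    p=np.array(c['xyz']); return p+d*(z-p[2])/d[2]
def proj(c,P):
    v=RM(c).T@(np.array(P)-c['xyz']); return [c['cx']+c['fx']*v[0]/-v[2], c['cy']+c['fy']*v[1]/v[2]]
E
python3 - <<'E'
from h import *
from rig import calibration
c=calibration("top"); im=cv2.imread("pics/top0.png")
a=cv2.resize(im[150:240,345:435],(540,540),interpolation=cv2.INTER_CUBIC)
b=cv2.resize(im[165:220,230:300],(252,198),interpolation=cv2.INTER_CUBIC)
o=np.zeros((540,800,3),np.uint8);o[:,:540]=a;o[:198,545:797]=b;
s=cv2.imread("pics/scene0.png")[160:220,320:390]
o[210:426,545:797]=cv2.resize(s,(252,216),interpolation=cv2.INTER_CUBIC)
cv2.imwrite("pics/z.png",o)
# box tops
hsv=cv2.cvtColor(im,cv2.COLOR_BGR2HSV)
m=((hsv[:,:,1]<50)&(hsv[:,:,2]>90)).astype(np.uint8)*255
m=cv2.morphologyEx(m,cv2.MORPH_CLOSE,np.ones((9,9)))
cs,_=cv2.findContours(m,cv2.RETR_EXTERNAL,cv2.CHAIN_APPROX_NONE)
for k in cs:
    x,y,w,h=cv2.boundingRect(k)
    if 230<x and x+w<440 and 140<y<235 and w>30: 
        r=cv2.minAreaRect(k);print(r,[ray(c,p,.06 if w>60 else .05).round(4) for p in cv2.boxPoints(r)], ray(c,r[0],.06 if w>60 else .05))
E
```

```text
((263.4808044433594, 191.9038543701172), (31.378578186035156, 52.75523376464844), 78.69007110595703) [array([0.5642, 0.2955, 0.05  ]), array([0.5935, 0.1267, 0.05  ]), array([0.4925, 0.1087, 0.05  ]), array([0.4635, 0.2762, 0.05  ])] [0.52821691 0.20177928 0.05      ]
((389.0278015136719, 193.32815551757812), (68.17932891845703, 70.99972534179688), 85.15599822998047) [array([ 0.6154, -0.083 ,  0.06  ]), array([ 0.6287, -0.3116,  0.06  ]), array([ 0.4096, -0.3183,  0.06  ]), array([ 0.3965, -0.0936,  0.06  ])] [ 0.51156922 -0.20167999  0.06      ]
```

View pics/z.png

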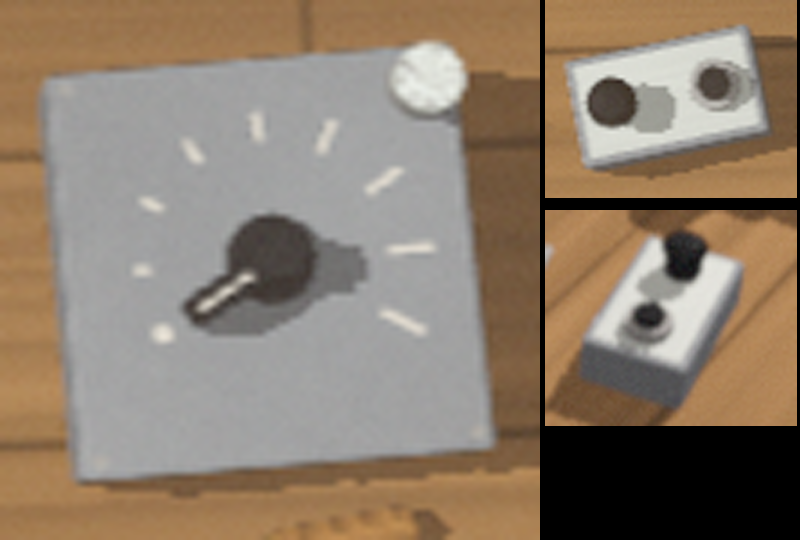

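Run:
```python
from h import *
from rig import calibration
c=calibration("top"); cs=calibration("scene")
pts=[(163,333),(142,270),(151,205),(193,152),(257,128),(327,137),(384,181),(411,248),(404,322)]
W=np.array([ray(c,(344.6+u/6,149.6+v/6),.0605)[:2] for u,v in pts])
L=[]
for k in range(9):
    a=np.radians(120-30*k); r=70 if k==0 else 64+(8.5+2.5*(k-1))/2
    L.append([r/1e3*np.cos(a),r/1e3*np.sin(a)])
L=np.array(L); lc,wc=L.mean(0),W.mean(0); H=((L-lc).T@(W-wc))
yaw=np.arctan2(H[0,1]-H[1,0],H[0,0]+H[1,1]); Rz=np.array([[np.cos(yaw),-np.sin(yaw)],[np.sin(yaw),np.cos(yaw)]])
cen=wc-Rz@lc; print("box",cen,yaw,np.degrees(yaw)); print(((L@Rz.T+cen-W)*1e3).round(1).tolist())
for k in range(9):
    a=yaw+np.radians(120-30*k); print(k,np.degrees(a).round(1),(cen+.05*np.array([np.cos(a),np.sin(a)])).round(4))
for n,u,s in [("start",(277.0,188.0),(348.6,189.2)),("stop",(230+66/3.6,165+101/3.6),(320+140/3.6,160+32/3.6)),("pt",(344.6+190/6,149.6+315/6),None)]:
    if s:
        P=[np.hstack([RM(k).T,(-RM(k).T@k['xyz'])[:,None]]) for k in (c,cs)]
        x=[np.array([[(q[0]-k['cx'])/k['fx']],[-(q[1]-k['cy'])/k['fy']]])*-1 for q,k in((u,c),(s,cs))]
        X=cv2.triangulatePoints(P[0],P[1],-0+x[0],x[1]);X=X[:3,0]/X[3];print(n,X,proj(c,X),u,proj(cs,X),s)
    else: p=ray(c,u,.096)[:2]; print(n,p,np.degrees(np.arctan2(*(p-cen)[::-1])))
```

```text
box [ 0.51279285 -0.20358911] 0.05411047868354334 3.10030205599964
[[-0.7, 0.0], [-0.1, -0.3], [0.2, -0.3], [0.1, -0.0], [0.6, 0.0], [-0.0, 0.2], [-0.1, 0.2], [-0.3, -0.5], [0.3, 0.8]]
0 123.1 [ 0.4855 -0.1617]
1 93.1 [ 0.5101 -0.1537]
2 63.1 [ 0.5354 -0.159 ]
3 33.1 [ 0.5547 -0.1763]
4 3.1 [ 0.5627 -0.2009]
5 -26.9 [ 0.5574 -0.2262]
6 -56.9 [ 0.5401 -0.2455]
7 -86.9 [ 0.5155 -0.2535]
8 -116.9 [ 0.4902 -0.2482]
start [0.53897295 0.15700079 0.06382105] [np.float64(276.7673499273737), np.float64(187.69603241049055)] (277.0, 188.0) [np.float64(348.222224628785), np.float64(189.24924009134503)] (348.6, 189.2)
stop [0.52313807 0.24570251 0.08305931] [np.float64(248.04630641155063), np.float64(192.66803166653457)] (248.33333333333334, 193.05555555555554) [np.float64(358.43896024277797), np.float64(168.95475908513737)] (358.8888888888889, 168.88888888888889)
pt [ 0.48145769 -0.15419057] 122.38833571498958
```

Call:
{"method": "apply_moves", "body": {
  "steps": [25.9, -72.5, -5, -36.3, 25.9, -72.5, -5, -36.3, 25.9, -72.5, -5, -36.3, 25.9, -72.5, -5, -36.3, 25.9, -72.5, -5, -36.3, 25.9, -72.5, -5, -36.3, 25.9, -72.5, -5, -36.3, 25.9, -72.5, -5, -36.3],
  "jaw": 255,
  "newtons": 30
}}

```text
clock: 0.77
position: [0.3147, 0.2229, 0.2094]
ee_rot: [0.0, 0.477, 0.879, -0.0]
contact_force: [1.2, -0.8, 0.8]
width: 0.0001
gripper_force: 0.0
```

Call:
{"method": "apply_moves", "body": {
  "steps": [14.5, -40.5, -3, 0, 14.5, -40.5, -3, 0, 14.5, -40.5, -3, 0, 14.5, -40.5, -3, 0, 14.5, -40.5, -3, 0, 14.5, -40.5, -3, 0, 14.5, -40.5, -3, 0, 14.5, -40.5, -3, 0]
}}

```text
clock: 1.43
position: [0.4269, -0.0904, 0.1863]
ee_rot: [-0.0, 0.477, 0.879, 0.0]
contact_force: [0.9, 0.5, 0.7]
width: 0.0001
gripper_force: 0.0
```

Call:
{"method": "apply_moves", "body": {
  "steps": [0.5, -7, 0, 0, 0.5, -7, 0, 0, 0.5, -7, 0, 0, 0.5, -7, 0, 0]
}}

```text
clock: 1.77
position: [0.4317, -0.1595, 0.1859]
ee_rot: [-0.001, 0.478, 0.878, 0.0]
contact_force: [0.6, 0.9, -0.3]
width: -0.0001
gripper_force: 0.0
```

Run:
```python
from h import *
from rig import *
s=get_state();print(s['position'],s['ee_rot'],s['clock'])
im=get_image("wrist");cv2.imwrite("pics/w1.png",im[:,:,::-1]);print(calibration("wrist"))
```

```text
[ 0.43172838 -0.15948116  0.18594964] [-7.45122207e-04  4.78439943e-01  8.78119938e-01  1.98980062e-04] 1.7667
{'fx': 288.027221968984, 'fy': 288.027221968984, 'cx': 318.481427518339, 'cy': 199.11112622920697, 'xyz': array([ 0.38591733, -0.08808718,  0.32850131]), 'rotation': array([ 0.94589518, -0.15718064, -0.04637423,  0.28004641])}
```

View pics/w1.png

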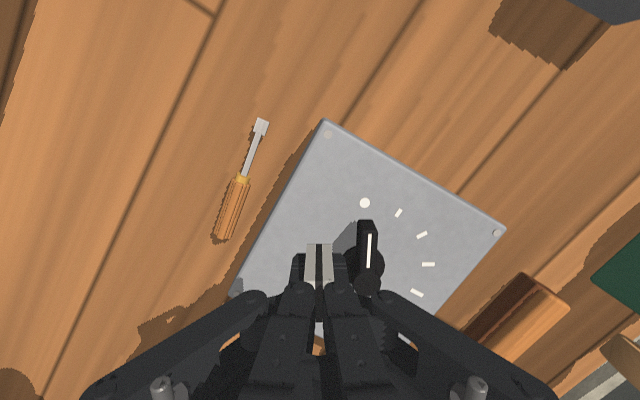

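The wrist view shows the pointer at (368,260) pointing up-image towards the off dot at (364,203). The shut fingertips at (318,250) sit on its counterclockwise side, as planned.

Call:
{"method": "apply_moves", "body": {
  "steps": [3, -2.7, 0, 0, 3, -2.7, 0, 0, 3, -2.7, -4, 0, 3, -2.7, -8, 0, 3, -2.7, -10, 0, 3, -2.7, -11, 0, 3, -2.7, -11, 0]
}}

```text
clock: 2.4
position: [0.4598, -0.1823, 0.074]
ee_rot: [-0.003, 0.476, 0.879, 0.0]
contact_force: [-0.5, -0.1, -0.2]
width: 0.0001
gripper_force: 0.0
```

```bash
cat > arc.py <<'E'
from h import *
from rig import *
s=get_state();p=s['position'];cen=np.array([.5128,-.2036])
def tcp(phi,d,r=.042):
    a=np.radians(123.1-phi);return cen+r*np.array([np.cos(a),np.sin(a)])+d*np.array([-np.sin(a),np.cos(a)])
print(p,s['contact_force'],s['clock'])
q=s['ee_rot'];print("yaw",2*np.degrees(np.arctan2(q[2],q[1])))
p0=tcp(0,.034)
for phi in range(-6,152,6): print(phi,((tcp(phi,.0225)-p0)*100).round(2), end=' | ')
E
python3 arc.py
```

```text
[ 0.45976062 -0.18227027  0.07400842] [-0.51041553 -0.0686027  -0.18563171] 2.4
yaw 123.14614624822127
-6 [0.75 0.18] | 0 [0.96 0.63] | 6 [1.23 1.05] | 12 [1.53 1.45] | 18 [1.88 1.81] | 24 [2.26 2.13] | 30 [2.67 2.41] | 36 [3.11 2.65] | 42 [3.57 2.84] | 48 [4.05 2.98] | 54 [4.54 3.06] | 60 [5.04 3.1 ] | 66 [5.53 3.09] | 72 [6.03 3.02] | 78 [6.51 2.9 ] | 84 [6.98 2.73] | 90 [7.43 2.52] | 96 [7.86 2.25] | 102 [8.25 1.95] | 108 [8.61 1.6 ] | 114 [8.93 1.22] | 120 [9.21 0.81] | 126 [9.45 0.37] | 132 [ 9.64 -0.09] | 138 [ 9.78 -0.57] | 144 [ 9.87 -1.06] | 150 [ 9.91 -1.56] |
```

Call:
{"method": "apply_moves", "body": {
  "steps": [0.5, -0.1, 0, 0, 1.1, 0.15, 0, 0, 1.4, 0.6, 0, -6, 1.7, 1.0, 0, -12, 2.05, 1.35, 0, -18, 2.4, 1.65, 0, -24, 2.4, 1.65, 0, -24]
}}

```text
clock: 2.98
position: [0.4883, -0.1685, 0.0782]
ee_rot: [0.002, 0.649, 0.76, 0.001]
contact_force: [-0.1, -0.8, 0.3]
width: -0.0001
gripper_force: 0.0
```

```bash
cat > chk.py <<'E'
import sys
from arc import *
c=calibration("top"); im=get_image("top")[:,:,::-1]
# where finger is relative to the nominal arc
yaw=2*np.degrees(np.arctan2(q[2],q[1])); phi=123.1-yaw
print("phi tool",phi,"pos err cm",(p[:2]-tcp(phi,.0225))*100)
o=cv2.resize(im[150:240,345:435],(540,540),interpolation=cv2.INTER_CUBIC)
cv2.imwrite(sys.argv[1],o)
E
python3 chk.py pics/t2.png
```

```text
[ 0.48831517 -0.16851014  0.07816655] [-0.05623616 -0.77819896  0.31012604] 2.9833
yaw 98.99702009859662
-6 [0.75 0.18] | 0 [0.96 0.63] | 6 [1.23 1.05] | 12 [1.53 1.45] | 18 [1.88 1.81] | 24 [2.26 2.13] | 30 [2.67 2.41] | 36 [3.11 2.65] | 42 [3.57 2.84] | 48 [4.05 2.98] | 54 [4.54 3.06] | 60 [5.04 3.1 ] | 66 [5.53 3.09] | 72 [6.03 3.02] | 78 [6.51 2.9 ] | 84 [6.98 2.73] | 90 [7.43 2.52] | 96 [7.86 2.25] | 102 [8.25 1.95] | 108 [8.61 1.6 ] | 114 [8.93 1.22] | 120 [9.21 0.81] | 126 [9.45 0.37] | 132 [ 9.64 -0.09] | 138 [ 9.78 -0.57] | 144 [ 9.87 -1.06] | 150 [ 9.91 -1.56] | phi tool 24.102979901403373 pos err cm [ 0.43064346 -0.28747755]
```

View pics/t2.png

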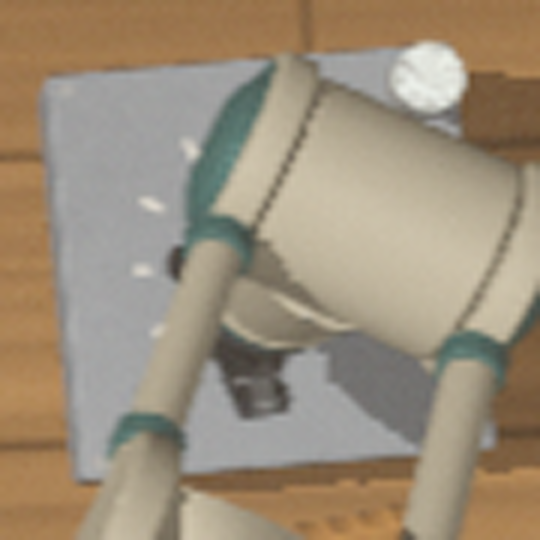

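The pointer has moved from off to bar 1: its black end is at crop (175,262), next to the bar at (142,270). I'll go on along the arc.

Call:
{"method": "apply_moves", "body": {
  "steps": [0.1, 0.5, -0.2, -6, 0.42, 0.8, -0.3, -12, 0.9, 1.0, -0.3, -18, 1.35, 1.15, -0.3, -24, 1.85, 1.2, -0.3, -30, 2.35, 1.25, -0.3, -36, 2.85, 1.25, -0.3, -42, 3.35, 1.2, -0.3, -48]
}}

```text
clock: 3.7
position: [0.5192, -0.1562, 0.0743]
ee_rot: [-0.0, 0.903, 0.43, -0.0]
contact_force: [-2.3, 1.2, 1.8]
width: 0.0001
gripper_force: 1.3
```

```bash
sed -i '/^for phi/d' arc.py
python3 - <<'E'
from arc import *
q=s['ee_rot'];phi=123.1-2*np.degrees(np.arctan2(q[2],q[1]));print(phi,(p[:2]-tcp(phi,.0225))*100,(p[:2]-tcp(72,.0225))*100)
p0=tcp(72,.0225)
for f in range(72,151,6): print(f,((tcp(f,.0225)-p0)*100).round(2),end='|')
E
```

```text
[ 0.51916517 -0.15617841  0.07428036] [-2.26597524  1.24432122  1.84901587] 3.7
yaw 50.91008713918318
72.1899128608168 [-0.2653931   0.06358513] [-0.24988055  0.06062136]
72 [0. 0.]|78 [ 0.48 -0.12]|84 [ 0.95 -0.29]|90 [ 1.4 -0.5]|96 [ 1.83 -0.77]|102 [ 2.22 -1.07]|108 [ 2.58 -1.42]|114 [ 2.9 -1.8]|120 [ 3.19 -2.21]|126 [ 3.42 -2.65]|132 [ 3.61 -3.11]|138 [ 3.75 -3.59]|144 [ 3.84 -4.08]|150 [ 3.88 -4.58]|
```

Call:
{"method": "apply_moves", "body": {
  "steps": [0.5, -0.1, 0, -6, 0.95, -0.3, 0, -12, 1.4, -0.5, 0, -18, 1.85, -0.75, 0, -24, 2.2, -1.05, 0, -30, 2.6, -1.4, 0, -36, 2.9, -1.8, 0, -42, 2.9, -1.8, 0, -42]
}}

```text
clock: 4.37
position: [0.5499, -0.1757, 0.0744]
ee_rot: [0.001, 0.997, 0.079, 0.001]
contact_force: [-0.0, -0.0, -0.3]
width: -0.0005
gripper_force: 0.0
```

Run:
```python
from arc import *
q=s['ee_rot'];phi=123.1-2*np.degrees(np.arctan2(q[2],q[1]));print(phi,(p[:2]-tcp(phi,.0225))*100)
for f in range(114,151,6): print(f,((tcp(f,.0225)-p[:2])*100).round(2),end='|')
im=get_image("top")[:,:,::-1];im2=get_image("scene")[:,:,::-1]
cv2.imwrite("pics/t3.png",np.hstack([cv2.resize(im[150:240,345:435],(400,400)),cv2.resize(im2[210:320,215:325],(400,400))]))
```

```text
[ 0.54994214 -0.17566948  0.07443385] [-0.04468801 -0.00550817 -0.29176664] 4.3667
yaw 9.067257131563332
114.03274286843666 [-0.07871676 -0.09072626]
114 [0.08 0.09]|120 [ 0.36 -0.32]|126 [ 0.59 -0.76]|132 [ 0.78 -1.22]|138 [ 0.92 -1.7 ]|144 [ 1.01 -2.19]|150 [ 1.05 -2.69]|
```

View pics/t3.png

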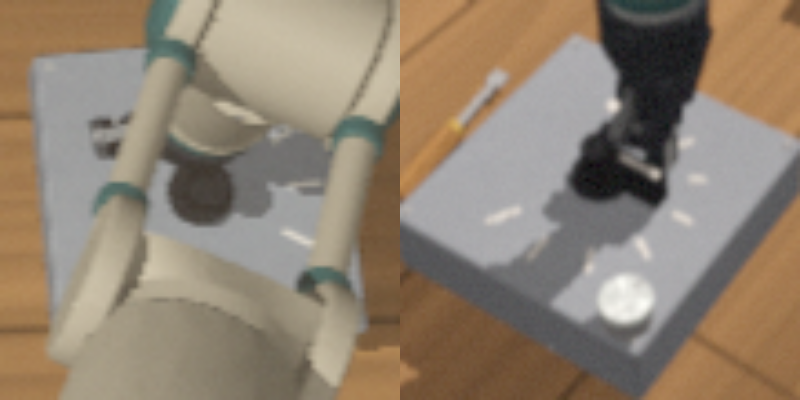

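The scene half shows the pointer's end at (660,190) aimed at bar 4 at (682,217), with no contact force. One more click to go.

Call:
{"method": "apply_moves", "body": {
  "steps": [0.35, -0.3, 0, -6, 0.6, -0.75, 0, -12, 0.8, -1.2, 0, -18, 0.9, -1.7, 0, -24, 1.0, -2.0, 0, -28, 1.0, -2.0, 0, -28]
}}

```text
clock: 4.97
position: [0.5586, -0.1952, 0.0738]
ee_rot: [0.0, 0.986, -0.164, 0.0]
contact_force: [-0.2, 1.0, -0.5]
width: 0.0
gripper_force: 0.0
```

Run:
```python
from arc import *
q=s['ee_rot'];phi=123.1-2*np.degrees(np.arctan2(q[2],q[1]));print(phi,(p[:2]-tcp(phi,.0225))*100)
```

```text
[ 0.55864288 -0.19517937  0.07384818] [-0.2414546   0.984092   -0.50435934] 4.9667
yaw -18.875352142244033
141.97535214224402 [-0.11775349  0.0718015 ]
```

Call:
{"method": "apply_moves", "body": {
  "steps": [0.4, 1.2, 0, 0, 0.4, 1.2, 2, 0, 0.4, 1.2, 6, 0, 0.4, 1.2, 10, 0, 0.4, 1.2, 12, 0, 0.4, 1.2, 12, 0]
}}

```text
clock: 5.47
position: [0.5656, -0.1827, 0.1996]
ee_rot: [0.001, 0.987, -0.163, 0.005]
contact_force: [1.4, 0.4, 0.3]
width: -0.0001
gripper_force: 0.0
```

Call:
{"method": "apply_moves", "body": {
  "steps": [-2, 33, -2, 50, -2, 33, -2, 50, -2, 33, -2, 50, -2, 33, -2, 50, -2, 33, -2, 50, -2, 33, -2, 50, -2, 33, -2, 50, -2, 33, -2, 50]
}}

```text
clock: 6.13
position: [0.5406, 0.1502, 0.1726]
ee_rot: [-0.0, 0.963, 0.271, -0.001]
contact_force: [0.7, -0.1, 0.1]
width: 0.0
gripper_force: 0.0
```

Call:
{"method": "apply_moves", "body": {
  "steps": [0, 0, 0, 0, 0, 0, 0, 0]
}}

```text
clock: 6.3
position: [0.5408, 0.15, 0.1725]
ee_rot: [-0.0, 0.963, 0.271, -0.001]
contact_force: [0.6, -0.9, 0.2]
width: -0.0001
gripper_force: 0.0
```

Run:
```python
from arc import *
from rig import *
c=calibration("wrist");im=get_image("wrist")[:,:,::-1]; t=get_image("top")[:,:,::-1]
print("start wrist px",proj(c,[.539,.157,.064]),"tip px",proj(c,p))
o=np.zeros((400,800,3),np.uint8);o[:,:480]=im[:,80:560];o[:320,480:]=cv2.resize(t[150:240,345:435],(320,320),interpolation=cv2.INTER_CUBIC);cv2.imwrite("pics/w4.png",o)
cv2.imwrite("pics/w4f.png",im);np.save("c4.npy",c,allow_pickle=True)
```

```text
[0.54080141 0.14997072 0.17249113] [ 0.59089501 -0.91287285  0.24082483] 6.3
yaw 31.422242582449613
start wrist px [np.float64(310.8253478361737), np.float64(194.05342281135668)] tip px [np.float64(317.9868728131439), np.float64(257.75512688473873)]
```

View pics/w4.png

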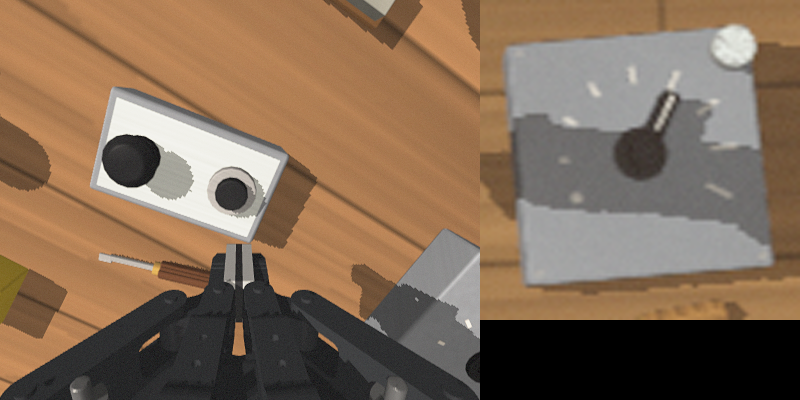

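The pointer lies on bar 5 (right half, (673,77)). The start button appears at wrist px (311,194), exactly where I predicted. Now I'll press it.

Call:
{"method": "apply_moves", "body": {
  "steps": [-0.2, 0.7, 0, 0, -0.2, 0.7, -4, 0, -0.2, 0.7, -8, 0, -0.2, 0.7, -9.5, 0, -0.2, 0.7, -10, 0, -0.2, 0.7, -10, 0]
}}

```text
clock: 6.9
position: [0.5393, 0.153, 0.0724]
ee_rot: [-0.0, 0.964, 0.267, -0.002]
contact_force: [-1.0, 0.8, -0.5]
width: -0.0005
gripper_force: 0.0
```

Call:
{"method": "apply_moves", "body": {
  "steps": [0, 0, -0.3, 0, 0, 0, -0.6, 0, 0, 0, -0.9, 0, 0, 0, -0.9, 0, 0, 0, -0.9, 0]
}}

```text
clock: 7.32
position: [0.5422, 0.1539, 0.0662]
ee_rot: [0.001, 0.964, 0.268, 0.002]
contact_force: [0.6, -2.1, 4.3]
width: 0.0001
gripper_force: 2.4
```

Call:
{"method": "apply_moves", "body": {
  "steps": [-0.1, 0.2, -0.15, 0, -0.1, 0.2, -0.3, 0, -0.1, 0.2, -0.3, 0]
}}

```text
clock: 7.57
position: [0.5423, 0.1541, 0.0658]
ee_rot: [0.003, 0.963, 0.268, 0.003]
contact_force: [-2.6, -8.5, 21.1]
width: 0.0
gripper_force: 10.0
```

Call:
{"method": "apply_moves", "body": {
  "steps": [0, 0, -0.15, 0, 0, 0, -0.3, 0, 0, 0, -0.3, 0]
}}

```text
clock: 7.82
position: [0.5424, 0.1541, 0.0655]
ee_rot: [0.003, 0.963, 0.268, 0.004]
contact_force: [-6.9, -9.0, 35.7]
width: -0.0
gripper_force: 18.2
```

Call:
{"method": "apply_moves", "body": {
  "steps": [0, 0, 0.2, 0, 0, 0, 0.3, 0, 0, 0, 0.3, 0]
}}

```text
clock: 8.07
position: [0.5422, 0.1542, 0.0658]
ee_rot: [0.003, 0.963, 0.268, 0.003]
contact_force: [-2.5, -8.6, 20.2]
width: -0.0
gripper_force: 9.9
```

Run:
```python
from arc import *
im=get_image("wrist")[:,:,::-1]; t=get_image("scene")[:,:,::-1]
c=calibration("wrist");print(proj(c,p),proj(calibration("scene"),[.539,.157,.07]))
o=np.hstack([cv2.resize(im[200:300,270:370],(400,400),interpolation=cv2.INTER_CUBIC),cv2.resize(t[150:220,315:385],(400,400),interpolation=cv2.INTER_CUBIC)]);cv2.imwrite("pics/w5.png",o)
```

```text
[0.54224765 0.15418227 0.06576019] [-2.47173478 -8.61826726 20.19939125] 8.0667
yaw 31.127999820249848
[np.float64(317.9899318873739), np.float64(257.782206025973)] [np.float64(348.3625110526126), np.float64(187.7970766868967)]
```

View pics/w5.png

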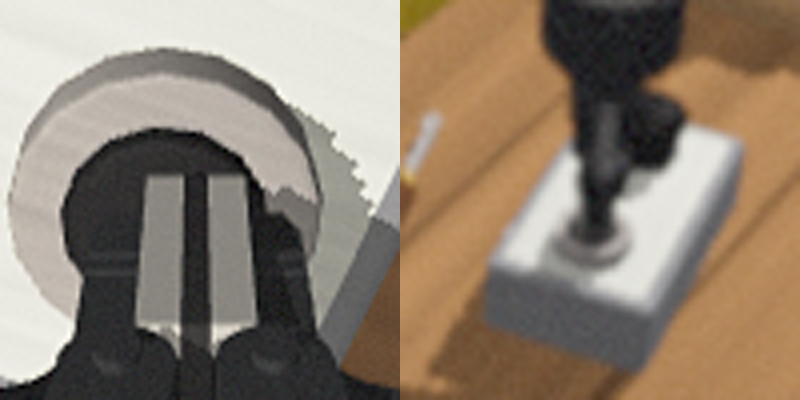

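The wrist half shows a raised collar around the black button. The shut fingers are about 4 mm off centre, and together too wide, so they rest on the collar at right (270,210). I'll lift, open the jaw and press with a single fingertip, keeping the other finger on the side away from stop.

Call:
{"method": "apply_moves", "body": {
  "steps": [0, 0, 1, 0, 0, 0, 3, 0, 0, 0, 5, 0, 0.9, -1.8, 5, 0, 0.9, -1.8, 5, 0, 0.9, -1.8, 5, 0, 0.9, -1.8, 5, 0, 0.9, -1.8, 5, 0],
  "jaw": 150
}}

```text
clock: 8.83
position: [0.5477, 0.1387, 0.111]
ee_rot: [-0.0, 0.964, 0.267, -0.001]
contact_force: [-0.2, 0.4, -1.2]
width: 0.0355
gripper_force: 0.0
```

Run:
```python
from arc import *
im=get_image("wrist")[:,:,::-1]; c=calibration("wrist")
w=s['width'];yaw=np.radians(2*np.degrees(np.arctan2(q[2],q[1]))-90);y=np.array([np.cos(yaw),np.sin(yaw),0])
print("w",w,"yaw",np.degrees(yaw))
for k in (-1,1): print("finger",k,proj(c,p+k*y*(w/2+.00725)))
o=cv2.resize(im[150:300,220:420],(800,600),interpolation=cv2.INTER_CUBIC);cv2.imwrite("pics/w6.png",o)
# triangulate button from w4 and this one: 
c4=np.load("c4.npy",allow_pickle=True).item()
for z in (.06,.066,.072): print(z,ray(c4,(311,193.5),z)[:2],ray(calibration("top"),(277,188),z)[:2])
print(proj(c,[.539,.157,.072]))
```

```text
[0.54773105 0.1386717  0.11099283] [-0.15569244  0.41408961 -1.17888111] 8.8333
yaw 31.03038124258667
w 0.03552470330446131 yaw -58.969618757413336
finger -1 [np.float64(273.5051128119971), np.float64(257.7902645177714)]
finger 1 [np.float64(362.4810112727025), np.float64(257.9564370496102)]
0.06 [0.53836871 0.1565576 ] [0.53846712 0.15668489]
0.066 [0.54012635 0.15742813] [0.53768932 0.15603485]
0.072 [0.54188398 0.15829866] [0.53691153 0.1553848 ]
[np.float64(288.8068384830571), np.float64(225.83739687297935)]
```

View pics/w6.png

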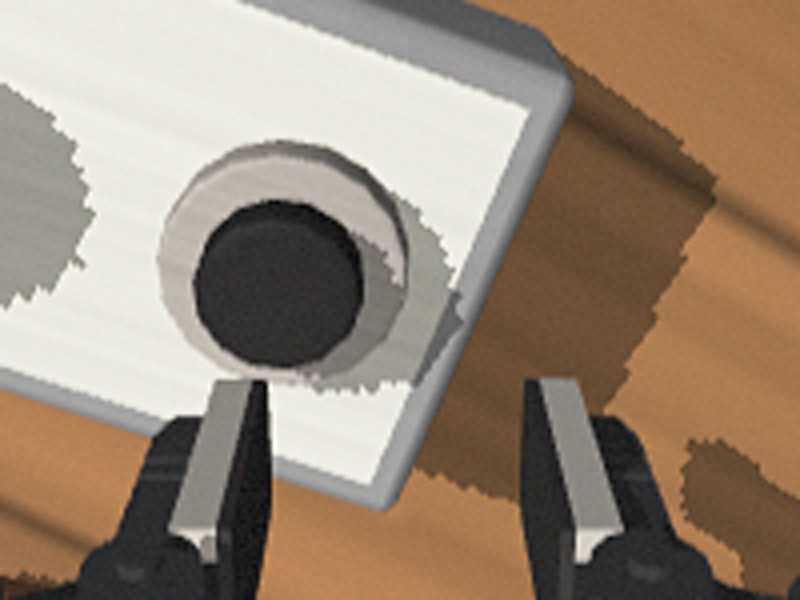

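Run:
```python
from arc import *
c=calibration("wrist")
for z in (.066,.07,.074):
    b=ray(c,(289.5,222.5),z)[:2]; print(z,b,"shift cm",(b+.022*np.array([.5157,-.8568])-p[:2])*100)
```

```text
[0.54777809 0.13866077 0.11095283] [ 0.27032001 -0.05259216  0.04062059] 8.8833
yaw 31.042508132581318
0.066 [0.53882498 0.15702116] shift cm [ 0.23922854 -0.0489207 ]
0.07 [0.5405618 0.1575487] shift cm [0.41291122 0.00383318]
0.074 [0.54229863 0.15807624] shift cm [0.5865939  0.05658707]
```

The single fingertip needs to move +0.4 cm in x to sit over the button, which is centred at crop (278,290) and stands above its collar. Now I'll descend.

Call:
{"method": "apply_moves", "body": {
  "steps": [0.4, 0, 0, 0, 0.4, 0, -2, 0, 0.4, 0, -3.3, 0, 0.4, 0, -3.6, 0, 0.4, 0, -3.6, 0]
}}

```text
clock: 9.3
position: [0.5517, 0.1383, 0.0743]
ee_rot: [-0.0, 0.964, 0.268, -0.001]
contact_force: [-0.4, 0.8, 0.3]
width: 0.0354
gripper_force: 0.0
```

Call:
{"method": "apply_moves", "body": {
  "steps": [0, 0, -0.2, 0, 0, 0, -0.4, 0, 0, 0, -0.6, 0, 0, 0, -0.6, 0, 0, 0, -0.6, 0]
}}

```text
clock: 9.72
position: [0.5532, 0.1384, 0.0702]
ee_rot: [0.0, 0.964, 0.267, 0.001]
contact_force: [0.6, 0.7, 2.2]
width: 0.035
gripper_force: 0.9
```

Call:
{"method": "apply_moves", "body": {
  "steps": [0, 0, -0.2, 0, 0, 0, -0.4, 0, 0, 0, -0.4, 0, 0, 0, -0.4, 0]
}}

```text
clock: 10.05
position: [0.5532, 0.1384, 0.066]
ee_rot: [0.0, 0.964, 0.267, 0.001]
contact_force: [1.9, 0.6, 4.2]
width: 0.0353
gripper_force: 2.1
```

Call:
{"method": "apply_moves", "body": {
  "steps": [0, 0, -0.15, 0, 0, 0, -0.3, 0, 0, 0, -0.3, 0]
}}

```text
clock: 10.3
position: [0.5533, 0.1384, 0.0648]
ee_rot: [0.0, 0.964, 0.267, 0.001]
contact_force: [-1.6, -0.8, 16.0]
width: 0.0352
gripper_force: 8.0
```

Call:
{"method": "apply_moves", "body": {
  "steps": [0, 0, -0.15, 0, 0, 0, -0.25, 0, 0, 0, -0.25, 0]
}}

```text
clock: 10.55
position: [0.5534, 0.1384, 0.0645]
ee_rot: [0.0, 0.964, 0.268, 0.002]
contact_force: [-4.7, -1.7, 29.3]
width: 0.0354
gripper_force: 14.6
```

Run:
```python
from arc import *
im=get_image("wrist")[:,:,::-1]
cv2.imwrite("pics/w7.png",cv2.resize(im[180:300,220:380],(800,600),interpolation=cv2.INTER_CUBIC))
```

```text
[0.55339649 0.1384385  0.06454136] [-4.69976263 -1.68876193 29.33496545] 10.55
yaw 31.038166781367426
```

View pics/w7.png

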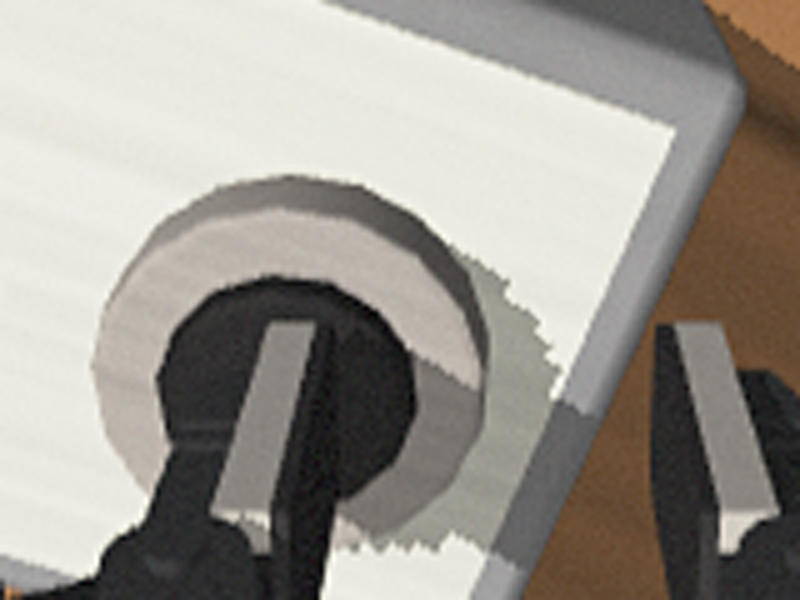

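The fingertip is well inside the black button, strip top at (290,325) against a button spanning x 160–415. The button is still slightly proud of its collar, so the wall felt after the 5 N spring is its own bottom. Now I'll release.

Call:
{"method": "apply_moves", "body": {
  "steps": [0, 0, 1, 0, 0, 0, 3, 0, 0, 0, 6, 0, 0, 0, 9, 0, 0, 0, 12, 0, -10, -8, 14, 0, -10, -8, 14, 0, -10, -8, 14, 0]
}}

```text
clock: 11.27
position: [0.4541, 0.0603, 0.1989]
ee_rot: [0.0, 0.963, 0.268, -0.001]
contact_force: [0.2, -0.7, 0.4]
width: 0.035
gripper_force: 0.0
```

Call:
{"method": "apply_moves", "body": {
  "steps": [-6, 0, 0, 0, -6, 0, 0, 0, -6, 0, 0, 0, -6, 0, 0, 0]
}}

```text
clock: 11.6
position: [0.3948, 0.0609, 0.1991]
ee_rot: [0.0, 0.964, 0.267, -0.0]
contact_force: [0.7, -0.2, 0.4]
width: 0.0353
gripper_force: 0.0
```

Run:
```python
from arc import *
t=get_image("top")[:,:,::-1];sc=get_image("scene")[:,:,::-1]
cv2.imwrite("pics/f.png",np.hstack([cv2.resize(t[140:250,225:435],(420,220)),cv2.resize(sc[150:300,210:385],(380,326))[:220]]) if 0 else np.vstack([cv2.resize(t[140:250,225:435],(630,330),interpolation=cv2.INTER_CUBIC),cv2.resize(sc[155:215,310:450],(630,270),interpolation=cv2.INTER_CUBIC)]))
```

```text
[0.39483634 0.06085031 0.19908722] [ 0.6781167  -0.22857736  0.37330485] 11.6
yaw 31.019462588734438
```

View pics/f.png

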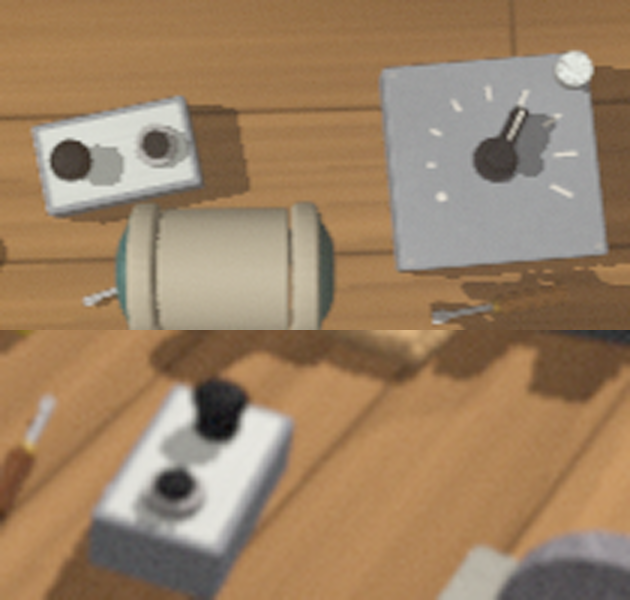

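The pointer (tip at (521,110)) lies on bar 5 at (523,97). The start button at (155,145) is up, the tin and tools are where they were, and the arm is clear of everything.

```bash
python3 -c "
from rig import *
print(sign_off())"
```

```text
the job is handed in; nothing more can be done
None
```

The selector rests at speed 5, the start button was pressed fully down with one fingertip and came back up, nothing else was disturbed, and the job is handed in; a first press with both fingers shut had caught the button's collar.

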